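Bolt the specimen locker

ROBOT

A 6-joint arm with a two-finger parallel gripper is mounted at the origin on a cart in front of the work surface, level with it; the furniture and walls round the work are solid. World frame = base frame: x ahead of the robot, y to its left, z up, the work surface at z = 0. Lengths are in m, angles in rad, forces in N, time in s.
With the tool pointing down it reaches from about 0.35 to 0.85 m from the base axis. Payload 8.1 kg.
Tool frame: the origin (TCP) lies on the mounting face of the last link; the fingertips stand 186 mm ahead of it and the grasp point (between the pads) lies 167 mm ahead of it (grip_point_offset is the distance from the TCP to the grasp point, in m); z points along the fingers, y is the direction in which the jaws open and shut (so a half turn about z gives the same grasp; the last joint's range is limited). The gripper opens to 93 mm and grips with 3 to 60 N. Pads are 15 mm wide; open, the fingers measure 128 mm over their backs; the gripper's body (75 mm by 188 mm) begins 65 mm behind the grasp point.
Start: joints at [1.243, 0.13, 1.488, -0, 1.523, -0.085], TCP at [0.144, 0.582, 0.405] pointing down, gripper open.
Joint ranges: [-2.96, 2.96], [-0.89, 2.26], [0.02, 2.5], [-1.34, 4.48], [0, 2.73], [-2.66, 2.66]. Speed limits (rad/s): [2.39, 2.39, 2.79, 3.14, 3.14, 3.14].

INTERFACE

Orientations are given as a rotation vector (axis times angle).
In Python, from plant import read_state, read_camera, close_job, grip_point_offset gives the robot as it stands.
- The arm moves only by the shell command python3 -m creep 'ROWS' [OPENING] [FORCE]. ROWS is JSON, a list of rows, each a list of 2 entries, a list of its own where there are three numbers: the shift along the tool's x, y, z in cm, then the turn, a rotation vector about the tool's x, y, z in degrees. In form: [[[tx, ty, tz], [rx, ry, rz]], ...]. A call has 1 to 12 rows; each row shifts and turns the commanded pose from where the row before left it, along the tool's axes as they then stand; what a row does not reach is not made up. A row lasts 1/12 s, in which the tool goes at most 41.7 mm and 7.16 degrees, less where a joint would pass 70% of its speed; a pose out of reach is approached as far as the arm can. A call is refused whole if a number of a shift passes 4.17 or a number of a turn 7.16, either way. A call with a gripper value outside its range is refused whole. OPENING is the opening in per cent of the stroke, from 0 (shut) to 100 (fully open), set as the call begins (- or left out, the last holds). The fingers move at their own pace and stop on an object; FORCE is the grip in N (left out, the last holds). Time passes only in rows, so rows that do not move let the fingers close. It gives the time, the measured TCP pose, the force and the opening at its end, in the units of the state.
- read_state(): the state, without advancing time (a new reading comes with each control period).
- read_camera(name): name is "scene" or "top"; returns a dict with "img" (384x512x3 uint8, red, green, blue), "K" (3x3 intrinsics, pixels), "k1" (the pictures are not rectified: a ray, as slopes to the right and down, at radius r is drawn at 1 + k1 r^2 times it, then the intrinsics apply), "T" (4x4, takes a point from camera to world coordinates). Camera axes: x right, y down, z forward; pixel columns grow to the right and rows downward; lengths in m; the calibration is good to about 2 mm. A picture is of the moment at which its call begins. There is no depth.
- close_job(): hands the job in, once; it reports no verdict.
The state is a dict: "t": time; "q": joint angles; "dq": joint speeds; "joint_torque": joint torques, N m; "tool_pos": TCP position; "orientation": TCP orientation; "force": force on the tool from outside, world axes, zero at the start; "wrist_torque": the same for the moment, N m; "opening": finger opening in m.
Only numpy, scipy, OpenCV 4.12 (cv2) and the standard library are available. Lean on these libraries where they do the work, as an engineer would, in place of code of your own. Each camera call takes 0.05 s, during which the arm holds its last target.

TASK

Lock the specimen locker: slide its sprung bolt across, away from you, until the handle comes up against the keeper's end plate, then turn the handle down to the right, all the way into the keeper's notch, so that the bolt stays locked when you let go. Feel for the plate and the notch and use a light hand: never press the handle hard (25 N or more) against the locker or its keeper, and leave the other things where they are.

Things in the scene. Friction and masses are not known exactly. Their poses are not given: they have to be found in the camera images.
- locker: low grey steel specimen locker fixed to the worktop, 180 long (x) x 100 wide (y) x 70 high, a sprung barrel bolt on its top. Origin: centre of its underside; z up; x points roughly away from the robot, the way the bolt slides to lock. The bolt, a 12 bar, lies along x with its axis at y = -5, z = 98. Everything over 45 from that axis is free for fingers round the handle.
- bolt_rest (a point): point on the bolt's axis (locker x = -40, y = -5, z = 98) where the handle stands at throw 0; axes as the locker's. A guide rail beside the bolt (26 to 32 from the axis, top at z = 107) and the keeper's tongue in line with it (34 to 40 out, top at z = 111) stop the handle turning down on the -y side past about 60 degrees, except in the keeper's notch.
- keeper_mid (a point): point on the bolt's axis at locker x = 8, middle of the keeper's range. The keeper bracket is clamped in slotted holes: its upright end plate (top at z = 120) stops the rod, at any turn, at a throw of 33 to 63, to be found by feel or sight. There the rod is over the notch: 14 wide along x, 34 to 40 from the axis, floor at z = 90, plate as its far side, so the rod has 4 of play behind it.
- handle_grip (a point): where to pinch the handle, a plain round steel rod 10 thick, 85 long from the bolt's axis to its rounded end: a point on its centre line 68 from the axis; its z points out along the rod, its x along the bolt. Fingers close along x; the rod can pivot between them as it turns down.
- bolt_throw (a joint): how far the bolt has been slid along the locker's +x, m; 0 = drawn back (start). A spring pushes it back: 2.3 N at 0, rising by 0.9 N per 10 mm, plus 1 N of friction; let go outside the notch, it runs back.
- bolt_turn (a joint): turn of the handle about the bolt's axis, rad; 0 = straight up, growing as it turns down to the locker's -y side (right, seen from the robot); 1.57 = level. Starts within 0.25 of upright; on the rail or tongue it reads about 1.0 to 1.1, on the floor of the notch about 1.65. It stays where it is left.
- specimen_1: beige round mounted specimen, 30 dia x 16 high, standing on the locker's hatch, a bystander; origin: centre of its underside
- specimen_3: green round mounted specimen, 38 dia x 22 high, a bystander; origin: centre of its underside
- marker: grey marker pen with a black cap, lying flat, 13 x 135 x 14, a bystander; origin: centre of its underside
- jar: clear jar with a dark screw lid, 72 dia x 91 high, a bystander; origin: centre of its underside
- screwdriver: screwdriver with a yellow handle, 26 x 180 x 24, a bystander; origin: centre of its underside

How it is judged:
On the way:
1. the bolt is slid across, at least 28 mm, with the handle still up (value of joint bolt_throw above 0.028 m and value of joint bolt_turn below 1.2 rad), for 0.1 s.
At the end, for the whole second after the job is handed in: the handle is down in the keeper's notch (turned more than 1.5 rad from upright) with the bolt across (throw over 25 mm), at rest and let go; the bystanders are where they were (within 30 mm) (value of joint bolt_turn above 1.5 rad and value of joint bolt_throw above 0.025 m and velocity of joint bolt_throw below 0.01 m/s and velocity of joint bolt_turn below 0.1 rad/s); the robot touches nothing.
It fails at once if the handle, or anything else, presses the locker or its keeper with more than 25 N (contact force between locker and anything else above 25 N).
It fails at once if a bystander is moved more than 30 mm (distance of any of specimen_1, specimen_3, marker, jar, screwdriver from where it was at the start of the episode above 0.03 m).
It also fails if it takes over 51 s, if anything falls off the work surface, if the arm or the gripper's body presses on something with over 40 N, if the wrist force passes 120 N, or if a joint passes its speed limit or range.

## Working session

There is one attempt and no reset: what is moved stays moved. The work goes in short steps, Python scripts to look and compute and a shell command to move; the robot and the scene stay as the last step left them, time stands still between calls to the robot, and variables do not carry over. Pictures are saved under pics/ and viewed, and the job is handed in when it is done.

```bash
ls; mkdir -p pics; python3 - <<'E'
from plant import *
import cv2
s=read_state()
for k in s: print(k,s[k])
print(grip_point_offset)
for n in("scene","top"):
    c=read_camera(n); cv2.imwrite(f"pics/{n}0.png",c["img"][:,:,::-1]); print(n,c["K"],c["k1"],c["T"])
E
```

```text
pics
t 0.0
q [ 1.24262848e+00  1.31150215e-01  1.48927607e+00  1.43584517e-05
  1.52295959e+00 -8.54121024e-02]
dq [ 0.00087098 -0.00020412  0.00063712 -0.00024722 -0.00053089  0.00044841]
joint_torque [-4.61290074e-04 -5.59850049e+01 -4.91753840e+01  7.68256816e-02
  3.57235456e-02 -1.71124329e-04]
tool_pos [0.14413795 0.58220087 0.40369543]
orientation [-3.80338877e-01 -3.11809842e+00  2.75181380e-03]
force [-0.46461884  0.6475633  -0.09985747]
wrist_torque [ 0.02003854 -0.0382786   0.0264783 ]
opening 0.09308113179318728
0.1673
scene [[473.58366274   0.         262.69257874]
 [  0.         473.58366274 195.27390046]
 [  0.           0.           1.        ]] -0.1306532328049922 [[ 0.86229271 -0.26120165  0.43384904 -0.14982158]
 [-0.50609065 -0.4749116   0.71995224 -1.26881513]
 [ 0.01798723 -0.84037651 -0.54170452  0.94494681]
 [ 0.          0.          0.          1.        ]]
top [[468.87169517   0.         257.23955871]
 [  0.         468.87169517 190.84767236]
 [  0.           0.           1.        ]] -0.12721799295499203 [[ 2.17656208e-02 -9.89633256e-01  1.41958712e-01  2.81567927e-01]
 [-9.99753418e-01 -2.21698224e-02 -1.26614123e-03 -1.59583912e-01]
 [ 4.40021492e-03 -1.41896149e-01 -9.89871770e-01  1.52037138e+00]
 [ 0.00000000e+00  0.00000000e+00  0.00000000e+00  1.00000000e+00]]
```

View pics/scene0.png

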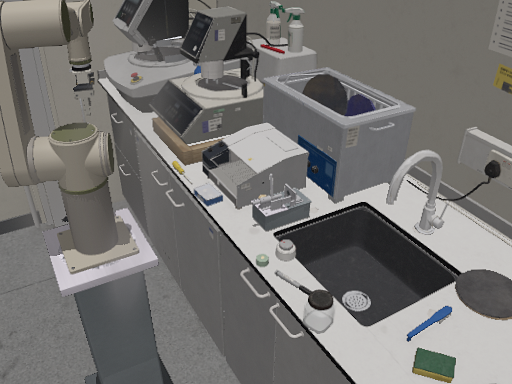

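View pics/top0.png

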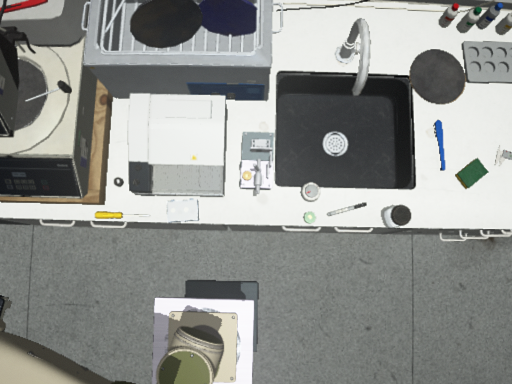

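The locker is at about (257,163) in the top view and (281,205) in the scene view. Next I'll enlarge both.

```bash
python3 - <<'E'
import cv2
a=cv2.imread("pics/top0.png")[120:205,220:290]
cv2.imwrite("pics/topc.png",cv2.resize(a,None,fx=7,fy=7,interpolation=cv2.INTER_CUBIC))
a=cv2.imread("pics/scene0.png")[165:235,240:325]
cv2.imwrite("pics/scenec.png",cv2.resize(a,None,fx=8,fy=8,interpolation=cv2.INTER_CUBIC))
E
```

```text
(no output)
```

View pics/topc.png

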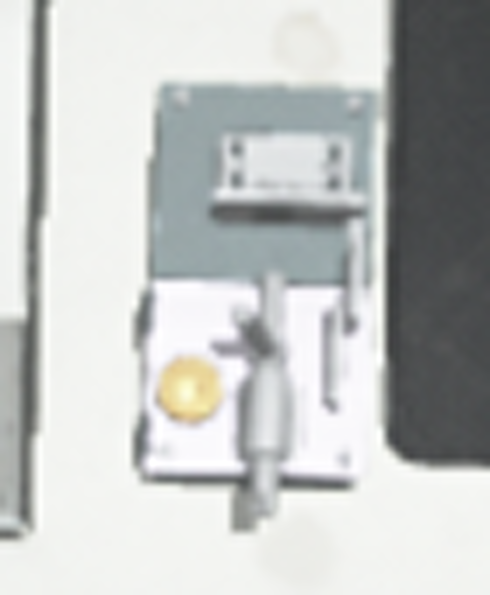

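View pics/scenec.png

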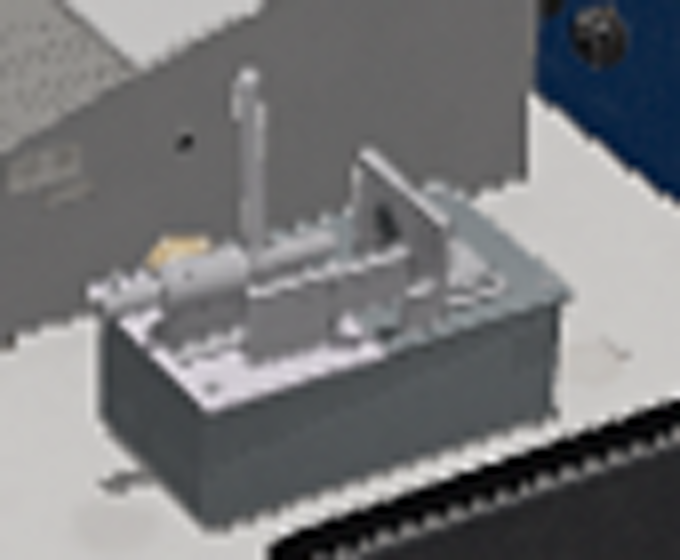

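```bash
cat > h.py <<'E'
import numpy as np, cv2
from plant import *
def ray(c,uv):
    K,k=np.array(c["K"]),c["k1"]; T=np.array(c["T"])
    p=cv2.undistortPoints(np.array([[uv]],float),K,np.array([k,0,0,0,0.]))[0,0]
    return T[:3,3],T[:3,:3]@np.array([*p,1])
def onz(c,uv,z):
    o,d=ray(c,uv); return o+d*(z-o[2])/d[2]
def proj(c,P):
    T=np.array(c["T"]); p=(np.atleast_2d(P)-T[:3,3])@T[:3,:3]
    s=p[:,:2]/p[:,2:]; r=(s**2).sum(1,keepdims=True); s=s*(1+c["k1"]*r); K=np.array(c["K"])
    return s*[K[0,0],K[1,1]]+[K[0,2],K[1,2]]
def tri(c1,u1,c2,u2):
    (a,d),(b,e)=ray(c1,u1),ray(c2,u2)
    t=np.linalg.lstsq(np.c_[d,-e],b-a,rcond=None)[0]; return (a+d*t[0]+b+e*t[1])/2, np.linalg.norm(a+d*t[0]-b-e*t[1])
E
python3 - <<'E'
from h import *
ct,cs=read_camera("top"),read_camera("scene")
o=lambda x,y,f,a,b:(a+(x+.5)/f-.5,b+(y+.5)/f-.5)
pt=lambda x,y:o(x,y,7,220,120); ps=lambda x,y:o(x,y,8,240,165)
C=[onz(ct,pt(*p),.07) for p in [(145,472),(355,480),(375,90),(160,85)]]
print(np.round(C,4)); 
S=[onz(cs,ps(*p),.07) for p in [(103,313),(212,408),(572,294),(437,185)]]
print(np.round(S,4))
for C in (C,S):
  C=np.array(C);ax=(C[3]+C[2]-C[0]-C[1]);print(C.mean(0),np.linalg.norm(ax)/2,np.linalg.norm(C[0]+C[3]-C[1]-C[2])/2,np.arctan2(ax[1],ax[0]))
c=np.mean([np.mean(np.array(C)[:,:2],0)])
for name,a in(("top",1),):
  print([tri(ct,pt(x,y),cs,ps(248,75)) for x,y in [(240,312),(218,346),(268,345)]])
E
```

```text
[[ 0.5005 -0.1081  0.07  ]
 [ 0.499  -0.2021  0.07  ]
 [ 0.6789 -0.208   0.07  ]
 [ 0.679  -0.1101  0.07  ]]
[[ 0.495  -0.134   0.07  ]
 [ 0.4997 -0.2145  0.07  ]
 [ 0.6745 -0.2166  0.07  ]
 [ 0.6726 -0.1169  0.07  ]]
[ 0.58935291 -0.15707964  0.07      ] 0.1791844188113639 0.09594829457707012 -0.022104788022869522
[ 0.58545867 -0.17049903  0.07      ] 0.17632478413781522 0.09019027969979884 0.04247010350877644
[(array([ 0.55275299, -0.14962226,  0.17603488]), np.float64(0.0003990481274932776)), (array([ 0.54624382, -0.14445347,  0.17366962]), np.float64(0.01642324392486514)), (array([ 0.5403019 , -0.16310119,  0.18574393]), np.float64(0.006499500380335353))]
```

```bash
cat > ov.py <<'E'
from h import *
def draw(n,out,P0,yaw,turn,throw=0,box=None,f=7):
    c=read_camera(n); x0,y0,x1,y1=box
    im=cv2.resize(c["img"][y0:y1,x0:x1,::-1],None,fx=f,fy=f,interpolation=cv2.INTER_CUBIC)
    R=cv2.Rodrigues(np.array([0,0,yaw]))[0]
    w=lambda p:R@np.array(p)/1000+P0
    def ln(a,b,col):
        q=(proj(c,[w(a),w(b)])-[x0,y0]+.5)*f-.5
        cv2.line(im,*[tuple(int(round(v)) for v in p) for p in q],col,1,cv2.LINE_AA)
    k=[(-90,-50,70),(-90,50,70),(90,50,70),(90,-50,70)]
    for i in range(4): ln(k[i],k[(i+1)%4],(0,0,255))
    ln((-90,-5,98),(0,-5,98),(255,0,0))
    x=-40+throw*1000
    ln((x,-5,98),(x,-5-85*np.sin(turn),98+85*np.cos(turn)),(0,200,0))
    cv2.imwrite(out,im)
E
python3 - <<'E'
from ov import *
P=np.array([.589,-.157,0])
draw("top","pics/t1.png",P,-.022,-.15,box=(220,120,290,205))
draw("scene","pics/s1.png",P,-.022,-.15,box=(240,165,325,235),f=8)
E
```

```text
(no output)
```

View pics/t1.png

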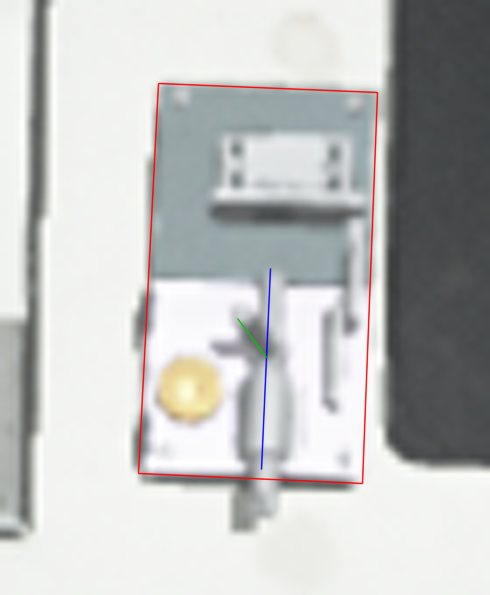

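View pics/s1.png

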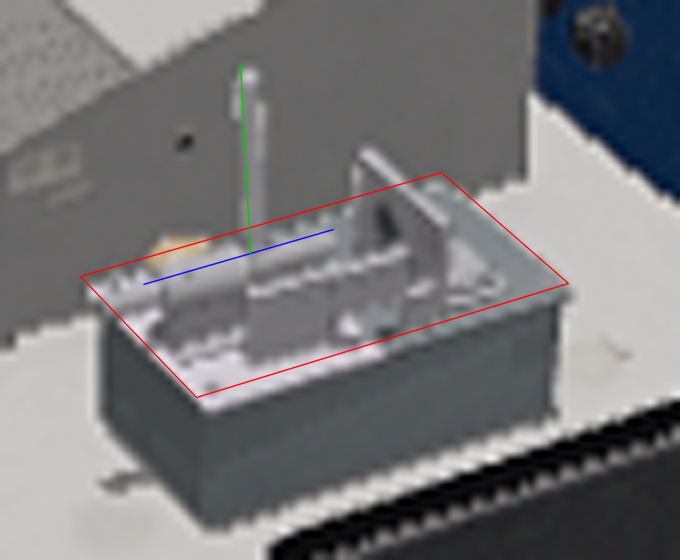

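The overlay agrees to about 2 mm, with the handle leaning about 0.15 rad to the left. Next step is to compute the approach rows and estimate where the plate is.

```bash
python3 - <<'E'
from h import *
from scipy.spatial.transform import Rotation as Ro
ct=read_camera("top")
for y in (195,203,210): 
    w=onz(ct,(220+285.5/7-.5,120+(y+.5)/7-.5),.12); print("plate",y,w)
s=read_state(); p=np.array(s["tool_pos"]); R=Ro.from_rotvec(s["orientation"]); M=R.as_matrix(); print(M.round(3))
yaw=-.022; az=np.arctan2(M[1,1],M[0,1]); d=az-yaw; print("turn",np.degrees(d))
n=24; goal=np.array([.550,-.152,.44]); st=(goal-p)/n
for i in range(n):
    a=-d*i/n
    Mi=Ro.from_rotvec([0,0,a]).as_matrix()@M
    print(i,(Mi.T@st*100).round(2),round(np.degrees(d)/n,2))
E
```

```text
plate 195 [ 0.61685296 -0.16777548  0.12      ]
plate 203 [ 0.61326542 -0.16784974  0.12      ]
plate 210 [ 0.6101289  -0.16791467  0.12      ]
[[-0.971  0.24  -0.   ]
 [ 0.24   0.971 -0.   ]
 [ 0.    -0.    -1.   ]]
turn 77.35023822434202
0 [-2.38 -2.56 -0.15] 3.22
1 [-2.52 -2.43 -0.15] 3.22
2 [-2.65 -2.28 -0.15] 3.22
3 [-2.77 -2.13 -0.15] 3.22
4 [-2.89 -1.97 -0.15] 3.22
5 [-2.99 -1.8  -0.15] 3.22
6 [-3.09 -1.63 -0.15] 3.22
7 [-3.18 -1.46 -0.15] 3.22
8 [-3.26 -1.27 -0.15] 3.22
9 [-3.32 -1.09 -0.15] 3.22
10 [-3.38 -0.9  -0.15] 3.22
11 [-3.42 -0.71 -0.15] 3.22
12 [-3.46 -0.52 -0.15] 3.22
13 [-3.48 -0.32 -0.15] 3.22
14 [-3.49 -0.12 -0.15] 3.22
15 [-3.5   0.07 -0.15] 3.22
16 [-3.49  0.27 -0.15] 3.22
17 [-3.47  0.46 -0.15] 3.22
18 [-3.43  0.66 -0.15] 3.22
19 [-3.39  0.85 -0.15] 3.22
20 [-3.34  1.04 -0.15] 3.22
21 [-3.27  1.23 -0.15] 3.22
22 [-3.2   1.41 -0.15] 3.22
23 [-3.12  1.58 -0.15] 3.22
```

```bash
python3 -m creep '[[[-2.4,-2.5,-0.8],[0,0,3.2]],[[-2.5,-2.4,-0.8],[0,0,3.2]],[[-2.6,-2.3,-0.8],[0,0,3.2]],[[-2.8,-2.1,-0.8],[0,0,3.2]],[[-2.9,-2,-0.4],[0,0,3.2]],[[-3,-1.8,0],[0,0,3.2]],[[-3.1,-1.6,0],[0,0,3.2]],[[-3.2,-1.5,0],[0,0,3.2]],[[-3.3,-1.3,0],[0,0,3.2]],[[-3.3,-1.1,0],[0,0,3.2]],[[-3.4,-0.9,0],[0,0,3.2]],[[-3.4,-0.7,0],[0,0,3.2]]]' 100 12
```

```text
t: 1.35
tool_pos: [0.3486, 0.2141, 0.441]
orientation: [1.388, 2.818, 0.001]
force: [0.8, 0.6, 0.8]
opening: 0.0931
```

```bash
python3 -m creep '[[[-3.4,-0.5,0],[0,0,3.2]],[[-3.5,-0.3,0],[0,0,3.2]],[[-3.5,-0.1,0],[0,0,3.2]],[[-3.5,0,0],[0,0,3.2]],[[-3.5,0.3,0],[0,0,3.2]],[[-3.5,0.5,0],[0,0,3.2]],[[-3.4,0.7,0],[0,0,3.2]],[[-3.4,0.9,0],[0,0,3.2]],[[-3.3,1,0],[0,0,3.2]],[[-3.3,1.2,0],[0,0,3.2]],[[-3.2,1.4,0],[0,0,3.2]],[[0,0,0],[0,0,0]]]'
```

```text
t: 2.35
tool_pos: [0.5385, -0.1237, 0.4396]
orientation: [2.181, 2.261, -0.003]
force: [0.4, 0.1, -0.7]
opening: 0.0931
```

```bash
cat > st.py <<'E'
from h import *
from scipy.spatial.transform import Rotation as Ro
def st(goal=None):
    s=read_state();p=np.array(s["tool_pos"]);M=Ro.from_rotvec(s["orientation"]).as_matrix()
    g=p+M[:,2]*grip_point_offset
    print("t",round(s["t"],2),"grip",g.round(4),"az",np.degrees(np.arctan2(M[1,1],M[0,1])).round(2),"z",M[:,2].round(3),"F",np.round(s["force"],2),"open",round(s["opening"],4))
    if goal is not None: print("tool cm",(M.T@(np.array(goal)-g)*100).round(2))
E
python3 -c "
from st import *;st([.550,-.152,.165])"
```

```text
t 2.35 grip [ 0.5384 -0.124   0.2723] az 2.07 z [-0.001 -0.002 -1.   ] F [ 0.42  0.14 -0.72] open 0.0931
tool cm [-2.82  1.07 10.73]
```

```bash
python3 -m creep '[[[-2.9,1.1,0.5],[0,0,3.3]],[[0,0,1.7],[0,0,0]],[[0,0,1.5],[0,0,0]],[[0,0,1],[0,0,0]],[[0,0,0],[0,0,0]]]'; python3 - <<'E'
from st import *
st([.550,-.152,.165])
for n,b,f in(("top",(200,100,300,220),5),("scene",(230,130,330,230),6)):
    c=read_camera(n);i=c["img"][b[1]:b[3],b[0]:b[2],::-1]
    cv2.imwrite(f"pics/{n}2.png",cv2.resize(i,None,fx=f,fy=f,interpolation=cv2.INTER_CUBIC))
E
```

```text
t: 2.77
tool_pos: [0.5486, -0.1472, 0.3908]
orientation: [-2.234, -2.203, 0.003]
force: [-0.0, 0.4, -0.4]
opening: 0.0924
t 2.77 grip [ 0.5479 -0.1469  0.2235] az -0.8 z [-0.004  0.002 -1.   ] F [-0.02  0.39 -0.43] open 0.0924
tool cm [-0.52  0.25  5.85]
```

View pics/scene2.png

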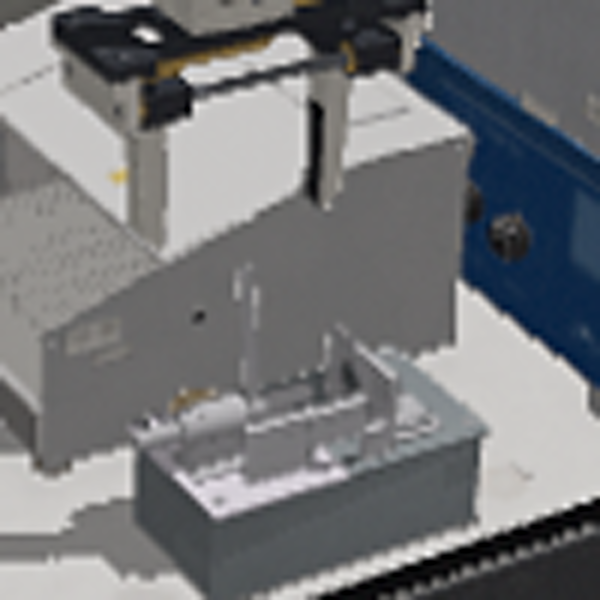

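```bash
python3 -m creep '[[[-0.5,0.2,2],[0,0,0]],[[0,0,2],[0,0,0]],[[0,0,1.3],[0,0,0]],[[0,0,0.5],[0,0,0]],[[0,0,0],[0,0,0]],[[0,0,0],[0,0,0]]]'; python3 - <<'E'
from st import *
st([.550,-.152,.165])
for n,b,f in(("top",(200,100,300,220),5),("scene",(230,130,330,230),6)):
    c=read_camera(n);i=c["img"][b[1]:b[3],b[0]:b[2],::-1]
    cv2.imwrite(f"pics/{n}3.png",cv2.resize(i,None,fx=f,fy=f,interpolation=cv2.INTER_CUBIC))
E
```

```text
t: 3.37
tool_pos: [0.5515, -0.1524, 0.3366]
orientation: [2.236, 2.206, 0.001]
force: [-0.3, -0.1, 1.0]
opening: 0.0933
t 3.37 grip [ 0.5516 -0.1524  0.1693] az -0.79 z [ 0.001 -0.    -1.   ] F [-0.27 -0.12  0.98] open 0.0933
tool cm [ 0.04 -0.16  0.43]
```

View pics/scene3.png

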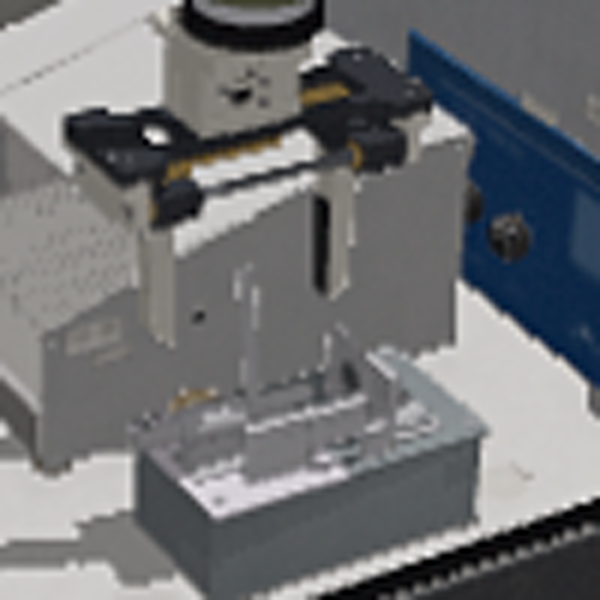

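```bash
python3 -m creep '[[[0,0,0.4],[0,0,0]],[[0,0,0],[0,0,0]],[[0,0,0],[0,0,0]],[[0,0,0],[0,0,0]],[[0,0,0],[0,0,0]],[[0,0,0],[0,0,0]],[[0,0,0],[0,0,0]],[[0,0,0],[0,0,0]],[[0,0,0],[0,0,0]],[[0,0,0],[0,0,0]]]' 0 10; python3 - <<'E'
from st import *
st()
c=read_camera("scene");b=(230,130,330,230);f=6
i=c["img"][b[1]:b[3],b[0]:b[2],::-1]
cv2.imwrite(f"pics/s4.png",cv2.resize(i,None,fx=f,fy=f,interpolation=cv2.INTER_CUBIC))
E
```

```text
t: 4.3
tool_pos: [0.5512, -0.1526, 0.3317]
orientation: [-2.237, -2.206, 0.0]
force: [-0.1, -0.3, 0.6]
opening: 0.0305
t 4.3 grip [ 0.5512 -0.1526  0.1644] az -0.81 z [-0.  0. -1.] F [-0.12 -0.29  0.6 ] open 0.0305
```

View pics/s4.png

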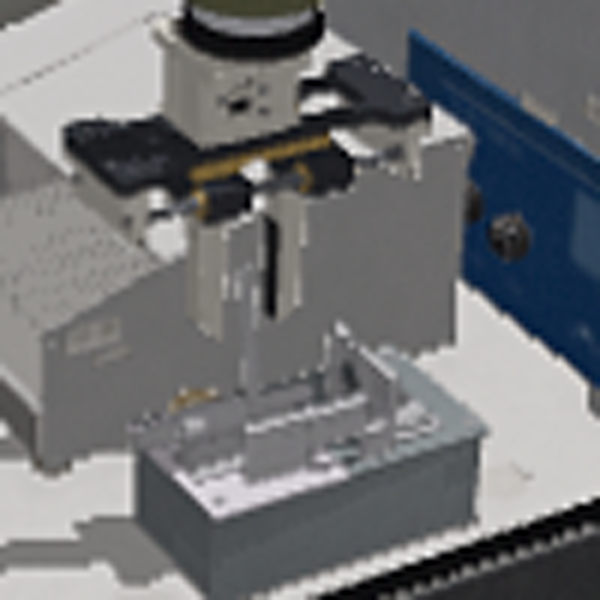

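Fingers are still closing with the rod between them (rod at about (245,300)).

```bash
python3 -m creep '[[[0,0,0],[0,0,0]],[[0,0,0],[0,0,0]],[[0,0,0],[0,0,0]],[[0,0,0],[0,0,0]],[[0,0,0],[0,0,0]],[[0,0,0],[0,0,0]]]'; python3 -c "
from st import *;st()"
```

```text
t: 4.85
tool_pos: [0.5518, -0.1526, 0.3319]
orientation: [2.236, 2.205, 0.002]
force: [5.1, -1.4, -2.6]
opening: 0.0096
t 4.85 grip [ 0.5522 -0.1526  0.1646] az -0.81 z [ 0.002 -0.    -1.   ] F [ 5.09 -1.36 -2.61] open 0.0096
```

```bash
python3 -m creep '[[[0,0.3,0],[0,0,0]],[[0,0.4,0],[0,0,0]],[[0,0.4,0],[0,0,0]],[[0,0,0],[0,0,0]]]'; python3 -c "
from st import *;st()"; python3 -m creep '[[[0,0.4,0],[0,0,0]],[[0,0.4,0],[0,0,0]],[[0,0.4,0],[0,0,0]],[[0,0.4,0],[0,0,0]],[[0,0,0],[0,0,0]],[[0,0,0],[0,0,0]]]';python3 - <<'E'
from st import *
st()
for n,b,f in(("top",(220,120,290,205),7),("scene",(230,130,330,230),6)):
    c=read_camera(n);i=c["img"][b[1]:b[3],b[0]:b[2],::-1]
    cv2.imwrite(f"pics/{n}5.png",cv2.resize(i,None,fx=f,fy=f,interpolation=cv2.INTER_CUBIC))
E
```

```text
t: 5.18
tool_pos: [0.5627, -0.1527, 0.3318]
orientation: [-2.237, -2.206, 0.0]
force: [-2.9, 1.4, 4.2]
opening: 0.0099
t 5.18 grip [ 0.5627 -0.1527  0.1645] az -0.81 z [-0.  0. -1.] F [-2.93  1.4   4.21] open 0.0099
t: 5.68
tool_pos: [0.5784, -0.1529, 0.3318]
orientation: [-2.237, -2.206, -0.0]
force: [-4.1, 1.2, 3.4]
opening: 0.0098
t 5.68 grip [ 0.5784 -0.1529  0.1645] az -0.81 z [ 0.  0. -1.] F [-4.13  1.16  3.4 ] open 0.0098
```

View pics/scene5.png

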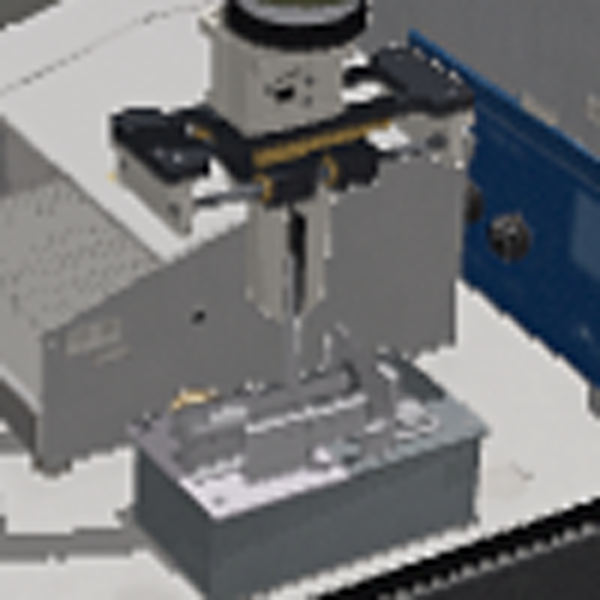

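```bash
for i in 1; do python3 -m creep '[[[0,0.15,0],[0,0,0]],[[0,0.15,0],[0,0,0]],[[0,0,0],[0,0,0]]]' | sed -n '2p;4p'; done;  python3 -m creep '[[[0,0.15,0],[0,0,0]],[[0,0.15,0],[0,0,0]],[[0,0,0],[0,0,0]]]'| sed -n '2p;4p'
```

```text
tool_pos: [0.5811, -0.153, 0.3318]
force: [-4.9, 0.7, 5.4]
tool_pos: [0.5841, -0.153, 0.3318]
force: [-5.7, 1.4, 5.0]
```

```bash
python3 -m creep '[[[0,0.15,0],[0,0,0]],[[0,0.15,0],[0,0,0]],[[0,0,0],[0,0,0]]]' | sed -n '2p;4p';  python3 -m creep '[[[0,0.15,0],[0,0,0]],[[0,0.15,0],[0,0,0]],[[0,0,0],[0,0,0]]]'| sed -n '2p;4p'; python3 - <<'E'
from st import *
for n,b,f in(("top",(220,120,290,205),7),("scene",(240,165,325,235),8)):
    c=read_camera(n);i=c["img"][b[1]:b[3],b[0]:b[2],::-1]
    cv2.imwrite(f"pics/{n}6.png",cv2.resize(i,None,fx=f,fy=f,interpolation=cv2.INTER_CUBIC))
E
```

```text
tool_pos: [0.587, -0.1531, 0.3318]
force: [-4.9, 1.7, 5.2]
tool_pos: [0.59, -0.1531, 0.3317]
force: [-5.6, 1.4, 5.5]
```

View pics/scene6.png

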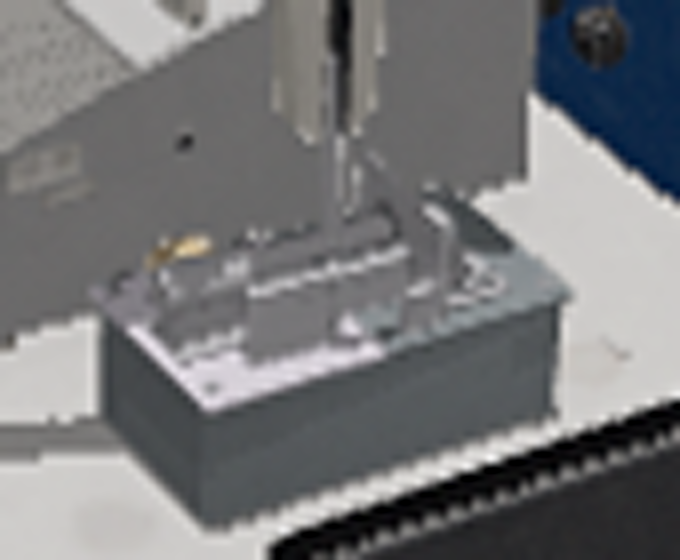

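```bash
r='python3 -m creep'; python3 -m creep '[[[0,0.1,0],[0,0,0]],[[0,0.1,0],[0,0,0]],[[0,0.1,0],[0,0,0]],[[0,0,0],[0,0,0]]]' | sed -n '2p;4p';  python3 -m creep '[[[0,0.1,0],[0,0,0]],[[0,0.1,0],[0,0,0]],[[0,0,0],[0,0,0]]]'| sed -n '2p;4p'
```

```text
tool_pos: [0.5929, -0.1531, 0.3318]
force: [-6.2, 1.1, 5.3]
tool_pos: [0.5949, -0.1532, 0.3318]
force: [-6.8, 0.5, 5.3]
```

```bash
python3 -m creep '[[[0,0.1,0],[0,0,0]],[[0,0.1,0],[0,0,0]],[[0,0,0],[0,0,0]]]' | sed -n '2p;4p'
```

```text
tool_pos: [0.5969, -0.1532, 0.3318]
force: [-6.6, 1.2, 5.7]
```

```bash
python3 -m creep '[[[0,0.1,0],[0,0,0]],[[0,0.1,0],[0,0,0]],[[0,0,0],[0,0,0]]]' | sed -n '2p;4,5p'
```

```text
tool_pos: [0.5989, -0.1532, 0.3317]
force: [-6.9, 1.2, 5.6]
opening: 0.0098
```

```bash
python3 -m creep '[[[0,0.1,0],[0,0,0]],[[0,0.1,0],[0,0,0]],[[0,0,0],[0,0,0]]]' | sed -n '2p;4,5p'
```

```text
tool_pos: [0.6008, -0.1532, 0.3318]
force: [-7.5, 1.2, 6.0]
opening: 0.0096
```

```bash
python3 - <<'E'
from st import *
c=read_camera("top")
print([onz(c,(220+(x+.5)/7-.5,120+(y+.5)/7-.5),.12).round(4) for x,y in[(215,205),(220,212),(360,208)]])
for n,b,f in(("top",(220,120,290,205),7),("scene",(240,165,325,235),8)):
    c=read_camera(n);i=c["img"][b[1]:b[3],b[0]:b[2],::-1]
    cv2.imwrite(f"pics/{n}7.png",cv2.convertScaleAbs(cv2.resize(i,None,fx=f,fy=f,interpolation=cv2.INTER_CUBIC),alpha=1.5))
E
```

```text
[array([ 0.6117, -0.1373,  0.12  ]), array([ 0.6086, -0.1395,  0.12  ]), array([ 0.6118, -0.2007,  0.12  ])]
```

View pics/scene7.png

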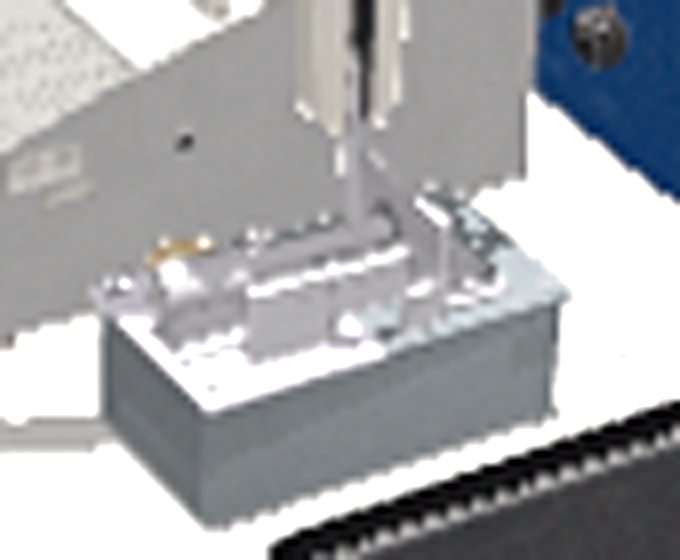

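```bash
python3 -m creep '[[[0,0.1,0],[0,0,0]],[[0,0.1,0],[0,0,0]],[[0,0,0],[0,0,0]]]' | sed -n '2p;4,5p'
```

```text
tool_pos: [0.6028, -0.1533, 0.3318]
force: [-7.9, 0.8, 5.9]
opening: 0.0101
```

```bash
python3 -m creep '[[[0,0.1,0],[0,0,0]],[[0,0,0],[0,0,0]]]' | sed -n '2p;4,5p'
```

```text
tool_pos: [0.6038, -0.1533, 0.3318]
force: [-6.9, 1.0, 6.2]
opening: 0.0098
```

```bash
python3 -m creep '[[[0,0.1,0],[0,0,0]],[[0,0,0],[0,0,0]]]' | sed -n '2p;4,5p'
```

```text
tool_pos: [0.6048, -0.1533, 0.3318]
force: [-8.0, 1.6, 5.7]
opening: 0.0099
```

```bash
python3 -m creep '[[[0,0.1,0],[0,0,0]],[[0,0,0],[0,0,0]]]' | sed -n '2p;4,5p'
```

```text
tool_pos: [0.6058, -0.1533, 0.3318]
force: [-7.9, 1.1, 6.6]
opening: 0.0098
```

```bash
python3 -m creep '[[[0,0.08,0],[0,0,0]],[[0,0,0],[0,0,0]]]' | sed -n '2p;4,5p'
```

```text
tool_pos: [0.6065, -0.1533, 0.3318]
force: [-7.0, 1.5, 5.8]
opening: 0.0096
```

```bash
python3 -m creep '[[[0,0.08,0],[0,0,0]],[[0,0,0],[0,0,0]]]' | sed -n '2p;4,5p'
```

```text
tool_pos: [0.6073, -0.1533, 0.3318]
force: [-7.3, 1.0, 6.7]
opening: 0.0096
```

```bash
python3 -m creep '[[[0,0.08,0],[0,0,0]],[[0,0,0],[0,0,0]]]' | sed -n '2p;4,5p'
```

```text
tool_pos: [0.6081, -0.1533, 0.3318]
force: [-7.8, 1.0, 7.7]
opening: 0.0103
```

```bash
python3 -m creep '[[[0,0.08,0],[0,0,0]],[[0,0,0],[0,0,0]]]' | sed -n '2p;4,5p'
```

```text
tool_pos: [0.6089, -0.1534, 0.3318]
force: [-7.6, 1.5, 6.9]
opening: 0.01
```

```bash
python3 -m creep '[[[0,0.06,0],[0,0,0]],[[0,0,0],[0,0,0]]]' | sed -n '2p;4,5p'
```

```text
tool_pos: [0.6095, -0.1534, 0.3318]
force: [-7.7, 1.7, 5.4]
opening: 0.0094
```

```bash
python3 - <<'E'
from st import *
for n,b,f in(("top",(220,120,290,205),7),("scene",(265,165,325,220),12)):
    c=read_camera(n);i=c["img"][b[1]:b[3],b[0]:b[2],::-1]
    cv2.imwrite(f"pics/{n}8.png",cv2.convertScaleAbs(cv2.resize(i,None,fx=f,fy=f,interpolation=cv2.INTER_CUBIC),alpha=1.5))
E
```

```text
(no output)
```

View pics/scene8.png

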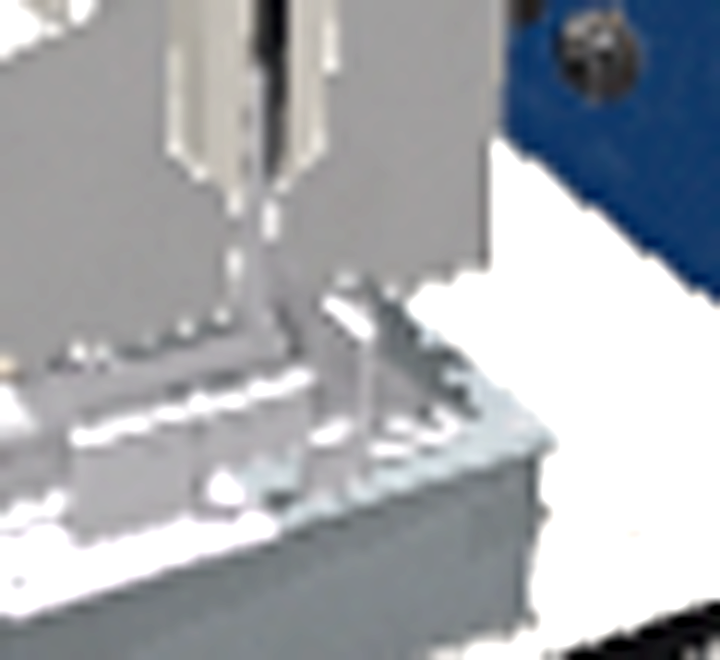

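The rod (around (265,290)) is right beside the plate but with no contact felt yet, so I'll keep going in small steps.

```bash
python3 -m creep '[[[0,0.06,0],[0,0,0]],[[0,0,0],[0,0,0]]]' | sed -n '2p;4,5p'
```

```text
tool_pos: [0.6101, -0.1534, 0.3318]
force: [-8.4, 1.6, 6.6]
opening: 0.01
```

```bash
python3 -m creep '[[[0,0.06,0],[0,0,0]],[[0,0,0],[0,0,0]]]' | sed -n '2p;4,5p'
```

```text
tool_pos: [0.6107, -0.1534, 0.3318]
force: [-8.2, 0.7, 7.1]
opening: 0.0099
```

```bash
python3 -m creep '[[[0,0.06,0],[0,0,0]],[[0,0,0],[0,0,0]]]' | sed -n '2p;4,5p'
```

```text
tool_pos: [0.6113, -0.1534, 0.3318]
force: [-8.4, 1.8, 6.4]
opening: 0.0096
```

```bash
python3 -m creep '[[[0,0.06,0],[0,0,0]],[[0,0,0],[0,0,0]]]' | sed -n '2p;4,5p'
```

```text
tool_pos: [0.6117, -0.1534, 0.3318]
force: [-10.1, 1.4, 7.9]
opening: 0.0098
```

```bash
python3 -m creep '[[[0,0.06,0],[0,0,0]],[[0,0,0],[0,0,0]]]' | sed -n '2p;4,5p'
```

```text
tool_pos: [0.612, -0.1534, 0.3317]
force: [-13.1, 1.8, 8.7]
opening: 0.0099
```

```bash
python3 -m creep '[[[0,0.06,0],[0,0,0]],[[0,0,0],[0,0,0]]]' | sed -n '2p;4,5p'
```

```text
tool_pos: [0.6124, -0.1534, 0.3318]
force: [-14.7, 1.4, 10.1]
opening: 0.0097
```

Plate felt at tool x ≈ 0.6115. I'll back off to mid-play, then start the arc.

```bash
python3 -m creep '[[[0,-0.15,0],[0,0,0]],[[0,-0.15,0],[0,0,0]],[[0,0,0],[0,0,0]]]' | sed -n '2p;4,5p'
```

```text
tool_pos: [0.61, -0.1534, 0.3318]
force: [-7.3, 1.2, 5.4]
opening: 0.0097
```

```bash
python3 -m creep '[[[-0.68,0,-0.07],[0,0,0]],[[-0.68,0,0],[0,0,0]],[[-0.68,0,0.07],[0,0,0]],[[-0.67,0,0.14],[0,0,0]],[[0,0,0],[0,0,0]]]' | sed -n '1,2p;4,5p'
```

```text
t: 11.72
tool_pos: [0.6095, -0.1814, 0.3296]
force: [-6.9, 0.3, 2.5]
opening: 0.0099
```

```bash
python3 -m creep '[[[-0.65,0,0.2],[0,0,0]],[[-0.63,0,0.27],[0,0,0]],[[-0.6,0,0.32],[0,0,0]],[[-0.56,0,0.39],[0,0,0]],[[0,0,0],[0,0,0]]]' | sed -n '1,2p;4,5p';  python3 - <<'E'
from st import *
for n,b,f in(("top",(220,120,290,205),7),("scene",(250,150,330,225),8)):
    c=read_camera(n);i=c["img"][b[1]:b[3],b[0]:b[2],::-1]
    cv2.imwrite(f"pics/{n}9.png",cv2.convertScaleAbs(cv2.resize(i,None,fx=f,fy=f,interpolation=cv2.INTER_CUBIC),alpha=1.3))
E
```

```text
t: 12.13
tool_pos: [0.6091, -0.2063, 0.3177]
force: [-6.9, -3.2, 4.2]
opening: 0.0098
```

View pics/scene9.png

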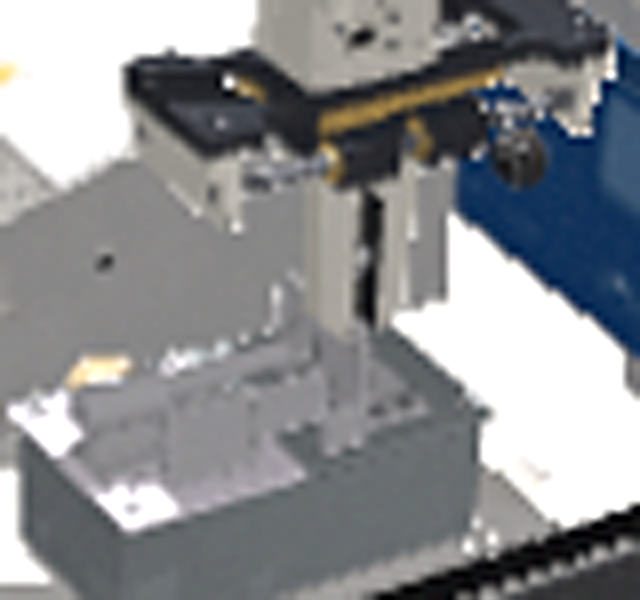

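Rod still follows (θ≈0.68). Continue.

```bash
python3 -m creep '[[[-0.52,0,0.44],[0,0,0]],[[-0.47,0,0.49],[0,0,0]],[[-0.42,0,0.53],[0,0,0]],[[0,0,0],[0,0,0]]]' | sed -n '1,2p;4,5p'
```

```text
t: 12.57
tool_pos: [0.6088, -0.2206, 0.3029]
force: [-6.3, -4.6, 3.0]
opening: 0.0096
```

```bash
python3 -m creep '[[[-0.19,0,0.28],[0,0,0]],[[-0.18,0,0.29],[0,0,0]],[[0,0,0],[0,0,0]]]' | sed -n '1,2p;4,5p'
```

```text
t: 12.82
tool_pos: [0.6088, -0.224, 0.2976]
force: [-6.3, -4.7, 3.4]
opening: 0.0093
```

```bash
python3 -m creep '[[[-0.16,0,0.3],[0,0,0]],[[-0.15,0,0.31],[0,0,0]],[[0,0,0],[0,0,0]]]' | sed -n '1,2p;4,5p'
```

```text
t: 13.07
tool_pos: [0.6088, -0.2271, 0.2914]
force: [-6.6, -5.4, 2.1]
opening: 0.0097
```

```bash
python3 -m creep '[[[-0.13,0,0.31],[0,0,0]],[[-0.11,0,0.32],[0,0,0]],[[0,0,0],[0,0,0]]]' | sed -n '1,2p;4,5p'
```

```text
t: 13.32
tool_pos: [0.6087, -0.2296, 0.285]
force: [-6.3, -5.0, 2.8]
opening: 0.0097
```

```bash
python3 -m creep '[[[-0.1,0,0.32],[0,0,0]],[[-0.08,0,0.33],[0,0,0]],[[0,0,0],[0,0,0]]]' | sed -n '1,2p;4,5p'
```

```text
t: 13.57
tool_pos: [0.6086, -0.2314, 0.2784]
force: [-7.4, -5.5, 2.2]
opening: 0.0098
```

```bash
python3 -m creep '[[[-0.05,0,0.33],[0,0,0]],[[-0.03,0,0.33],[0,0,0]],[[0,0,0],[0,0,0]]]' | sed -n '1,2p;4,5p'
```

```text
t: 13.82
tool_pos: [0.6085, -0.2322, 0.2717]
force: [-5.5, -6.5, 2.6]
opening: 0.0099
```

```bash
python3 -m creep '[[[-0.01,0,0.25],[0,0,0]],[[0,0,0.25],[0,0,0]],[[0,0,0],[0,0,0]]]' | sed -n '1,2p;4,5p'
```

```text
t: 14.07
tool_pos: [0.6085, -0.2324, 0.2668]
force: [-7.7, -7.8, 1.1]
opening: 0.0097
```

```bash
python3 -m creep '[[[0,0,0.2],[0,0,0]],[[0,0,0],[0,0,0]]]' | sed -n '1,2p;4,5p'
```

```text
t: 14.23
tool_pos: [0.6085, -0.2324, 0.2649]
force: [-6.4, -6.2, 1.8]
opening: 0.0095
```

```bash
python3 -m creep '[[[0,0,0.15],[0,0,0]],[[0,0,0],[0,0,0]]]' | sed -n '1,2p;4,5p'
```

```text
t: 14.4
tool_pos: [0.6085, -0.2324, 0.2635]
force: [-6.0, -6.4, 1.6]
opening: 0.0098
```

```bash
python3 -m creep '[[[0,0,0.1],[0,0,0]],[[0,0,0],[0,0,0]]]' | sed -n '1,2p;4,5p'
```

```text
t: 14.57
tool_pos: [0.6086, -0.2323, 0.2626]
force: [-6.9, -6.8, 1.8]
opening: 0.0098
```

```bash
python3 -m creep '[[[0,0,0.1],[0,0,0]],[[0,0,0],[0,0,0]]]' | sed -n '1,2p;4,5p'
```

```text
t: 14.73
tool_pos: [0.6086, -0.2323, 0.2615]
force: [-7.5, -7.4, 0.9]
opening: 0.0094
```

```bash
python3 -m creep '[[[0,0,0.1],[0,0,0]],[[0,0,0],[0,0,0]]]' | sed -n '1,2p;4,5p'
```

```text
t: 14.9
tool_pos: [0.6086, -0.2323, 0.2605]
force: [-7.3, -6.6, 0.6]
opening: 0.0097
```

```bash
python3 -m creep '[[[0,0,0.07],[0,0,0]],[[0,0,0],[0,0,0]]]' | sed -n '1,2p;4,5p'; python3 - <<'E'
from st import *
for n,b,f in(("top",(220,120,290,205),7),("scene",(250,150,330,225),8)):
    c=read_camera(n);i=c["img"][b[1]:b[3],b[0]:b[2],::-1]
    cv2.imwrite(f"pics/{n}10.png",cv2.convertScaleAbs(cv2.resize(i,None,fx=f,fy=f,interpolation=cv2.INTER_CUBIC),alpha=1.3))
E
```

```text
t: 15.07
tool_pos: [0.6086, -0.2323, 0.2598]
force: [-7.6, -6.0, 1.4]
opening: 0.0097
```

View pics/scene10.png

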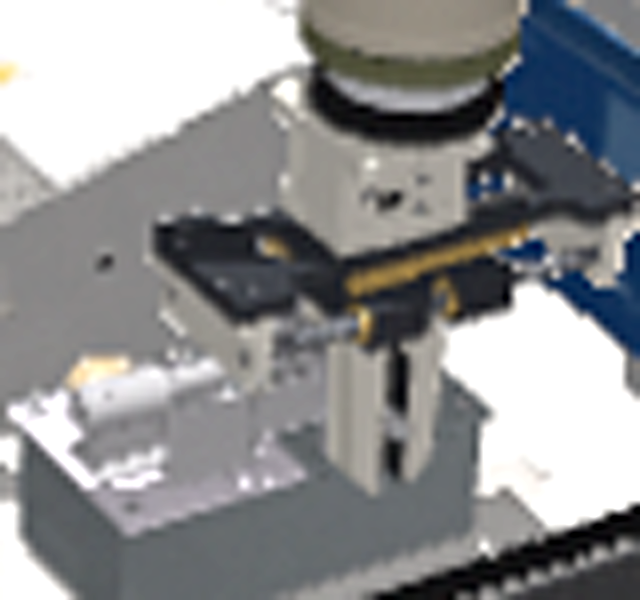

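```bash
python3 -m creep '[[[0,0,0.06],[0,0,0]],[[0,0,0],[0,0,0]]]' | sed -n '1,2p;4,5p'
```

```text
t: 15.33
tool_pos: [0.6086, -0.2322, 0.2592]
force: [-7.4, -6.1, 1.1]
opening: 0.0098
```

```bash
python3 -m creep '[[[0,0,0.06],[0,0,0]],[[0,0,0],[0,0,0]]]' | sed -n '1,2p;4,5p'
```

```text
t: 15.5
tool_pos: [0.6086, -0.2322, 0.2586]
force: [-5.8, -5.4, 1.6]
opening: 0.0098
```

```bash
python3 -m creep '[[[0,0,0.06],[0,0,0]],[[0,0,0],[0,0,0]]]' | sed -n '1,2p;4,5p'
```

```text
t: 15.67
tool_pos: [0.6086, -0.2321, 0.258]
force: [-6.3, -5.0, 1.4]
opening: 0.0096
```

```bash
python3 -m creep '[[[0,0,0.06],[0,0,0]],[[0,0,0],[0,0,0]]]' | sed -n '2p;4p'
```

```text
tool_pos: [0.6086, -0.2321, 0.2574]
force: [-7.5, -5.2, 1.5]
```

```bash
python3 -m creep '[[[0,0,0.06],[0,0,0]],[[0,0,0],[0,0,0]]]' | sed -n '2p;4p'
```

```text
tool_pos: [0.6086, -0.2321, 0.2567]
force: [-7.1, -5.2, 1.0]
```

```bash
python3 -m creep '[[[0,0,0.06],[0,0,0]],[[0,0,0],[0,0,0]]]' | sed -n '2p;4p'
```

```text
tool_pos: [0.6086, -0.232, 0.2561]
force: [-7.0, -4.5, 1.7]
```

```bash
python3 - <<'E'
from st import *
from ov import draw
c=read_camera("scene");b=(280,175,315,220);f=13
i=c["img"][b[1]:b[3],b[0]:b[2],::-1]
cv2.imwrite("pics/s11.png",cv2.resize(i,None,fx=f,fy=f,interpolation=cv2.INTER_CUBIC))
P=np.array([.590,-.158,0])
draw("scene","pics/s11m.png",P,-.022,1.65,.059,box=(280,175,315,220),f=13)
E
```

```text
(no output)
```

View pics/s11.png

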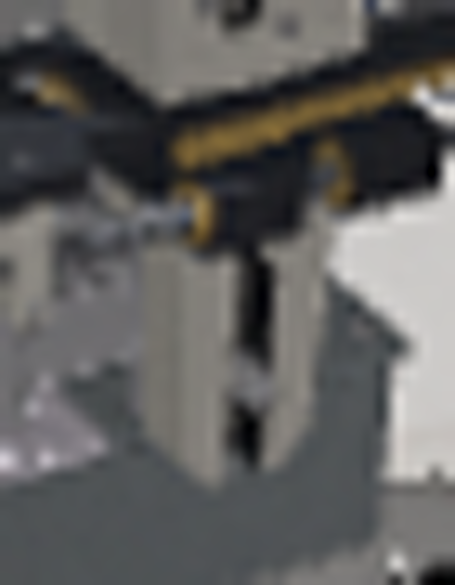

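View pics/s11m.png

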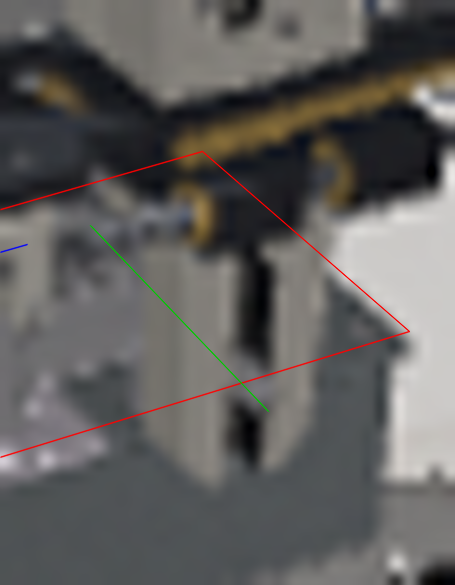

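```bash
python3 -m creep '[[[0,0,0.06],[0,0,0]],[[0,0,0],[0,0,0]]]' | sed -n '2p;4p'
```

```text
tool_pos: [0.6086, -0.232, 0.2555]
force: [-6.6, -5.6, 0.3]
```

```bash
python3 -m creep '[[[0,0,0.06],[0,0,0]],[[0,0,0],[0,0,0]]]' | sed -n '2p;4p'
```

```text
tool_pos: [0.6086, -0.2319, 0.2549]
force: [-7.3, -5.0, 1.1]
```

```bash
python3 -m creep '[[[0,0,0.06],[0,0,0]],[[0,0,0],[0,0,0]]]' | sed -n '2p;4p'
```

```text
tool_pos: [0.6086, -0.2319, 0.2542]
force: [-6.7, -4.9, 0.9]
```

```bash
python3 -m creep '[[[0,0,0.07],[0,0,0]],[[0,0,0],[0,0,0]]]' | sed -n '2p;4p'
```

```text
tool_pos: [0.6085, -0.2318, 0.2535]
force: [-7.2, -4.1, 1.1]
```

```bash
python3 -m creep '[[[0,0,0.07],[0,0,0]],[[0,0,0],[0,0,0]]]' | sed -n '2p;4p'
```

```text
tool_pos: [0.6085, -0.2318, 0.2527]
force: [-7.5, -3.6, 0.6]
```

```bash
python3 -m creep '[[[0,0,0.07],[0,0,0]],[[0,0,0],[0,0,0]]]' | sed -n '2p;4p'
```

```text
tool_pos: [0.6086, -0.2317, 0.252]
force: [-6.9, -4.0, 1.2]
```

```bash
python3 - <<'E'
from st import *
from ov import draw
st()
c=read_camera("scene");b=(280,175,315,220);f=13
i=c["img"][b[1]:b[3],b[0]:b[2],::-1]
cv2.imwrite("pics/s12.png",cv2.resize(i,None,fx=f,fy=f,interpolation=cv2.INTER_LANCZOS4))
s=read_state(); p=np.array(s["tool_pos"])
for n,d in(("tip",.186),("grip",.1673)):
    q=proj(c,p-[0,0,d])[0]; print(n,(q-[280,175]+.5)*13)
for y,z in[(-85,98),(-85,93),(-85,91),(-85,85)]:
    w=np.array([.590,-.158,0])+cv2.Rodrigues(np.array([0,0,-.022]))[0]@np.array([19,-5+y,z])/1000
    print(y,z,(proj(c,w)[0]-[280,175]+.5)*13)
E
```

```text
t 17.27 grip [ 0.6081 -0.2319  0.0847] az -0.85 z [-0.003 -0.001 -1.   ] F [-6.87 -4.04  1.24] open 0.0099
tip [230.63368406 460.23324087]
grip [234.95163221 398.78310223]
-85 98 [270.41618545 389.13281831]
-85 93 [269.17951114 405.87389997]
-85 91 [268.68581334 412.55351187]
-85 85 [267.20804684 432.53486445]
```

View pics/s12.png

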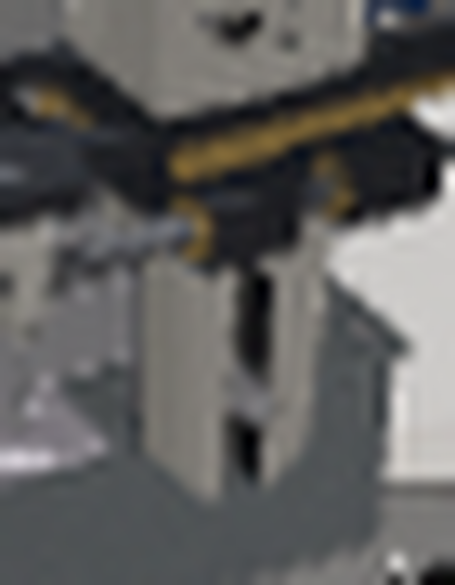

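The rod may be riding higher in the pads than nominal. Before releasing I'll ease the bolt back: if it is in the notch, the notch side takes the spring load and Fx falls to zero.

```bash
python3 -m creep '[[[0,-0.08,0],[0,0,0]],[[0,0,0],[0,0,0]]]' | sed -n '2p;4p'
```

```text
tool_pos: [0.6078, -0.2317, 0.2521]
force: [-5.6, -4.4, 0.7]
```

```bash
python3 -m creep '[[[0,-0.06,0],[0,0,0]],[[0,0,0],[0,0,0]]]' | sed -n '2p;4p'
```

```text
tool_pos: [0.6072, -0.2317, 0.2521]
force: [-7.7, -3.6, 0.3]
```

```bash
python3 -m creep '[[[0,-0.06,0],[0,0,0]],[[0,0,0],[0,0,0]]]' | sed -n '2p;4p'
```

```text
tool_pos: [0.6066, -0.2317, 0.2521]
force: [-6.1, -4.2, 0.0]
```

```bash
python3 -m creep '[[[0,-0.06,0],[0,0,0]],[[0,0,0],[0,0,0]]]' | sed -n '2p;4p'
```

```text
tool_pos: [0.6061, -0.2317, 0.2522]
force: [-5.5, -4.0, 0.2]
```

```bash
python3 -m creep '[[[0,-0.06,0],[0,0,0]],[[0,0,0],[0,0,0]]]' | sed -n '2p;4p'
```

```text
tool_pos: [0.6058, -0.2317, 0.2523]
force: [-3.5, -3.5, -1.3]
```

```bash
python3 -m creep '[[[0,-0.06,0],[0,0,0]],[[0,0,0],[0,0,0]]]' | sed -n '2p;4p'
```

```text
tool_pos: [0.6055, -0.2316, 0.2525]
force: [-1.0, -5.8, -2.5]
```

```bash
python3 -m creep '[[[0,-0.06,0],[0,0,0]],[[0,0,0],[0,0,0]]]' | sed -n '2p;4p'
```

```text
tool_pos: [0.6052, -0.2316, 0.2527]
force: [0.9, -6.6, -3.7]
```

The notch side now carries the spring, so the handle is captured. Opening partly to look.

```bash
python3 -m creep '[[[0,0,0],[0,0,0]],[[0,0,0],[0,0,0]],[[0,0,0],[0,0,0]],[[0,0,0],[0,0,0]],[[0,0,0],[0,0,0]],[[0,0,0],[0,0,0]]]' 45; python3 - <<'E'
from st import *
st()
c=read_camera("scene");b=(270,170,320,220);f=12
i=c["img"][b[1]:b[3],b[0]:b[2],::-1]
cv2.imwrite("pics/s13.png",cv2.convertScaleAbs(cv2.resize(i,None,fx=f,fy=f,interpolation=cv2.INTER_LANCZOS4),alpha=1.4))
E
```

```text
t: 18.98
tool_pos: [0.6053, -0.2307, 0.2531]
orientation: [2.237, 2.206, 0.0]
force: [-0.6, -0.5, -1.0]
opening: 0.0409
t 18.98 grip [ 0.6053 -0.2307  0.0858] az -0.8 z [ 0.  0. -1.] F [-0.59 -0.54 -0.96] open 0.0409
```

View pics/s13.png

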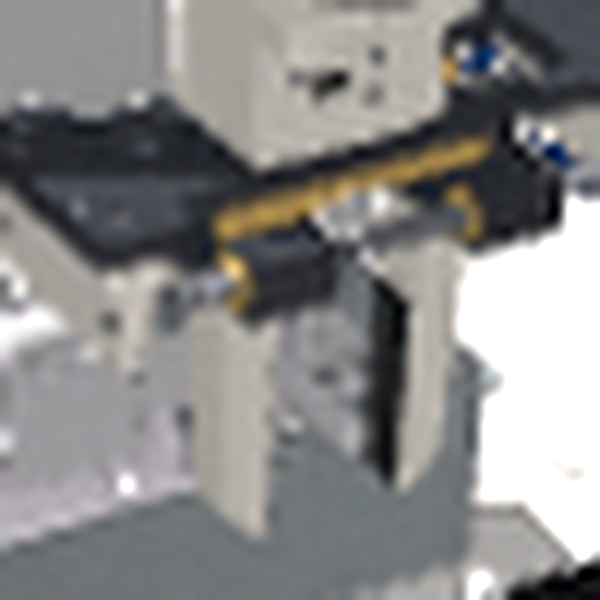

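```bash
python3 -m creep '[[[0,0,-1],[0,0,0]],[[0,0,-2],[0,0,0]],[[0,0,-3],[0,0,0]],[[0,0,-3],[0,0,0]],[[0,0,-2],[0,0,0]],[[0,0,0],[0,0,0]],[[0,0,0],[0,0,0]]]'; python3 - <<'E'
from ov import *
P=np.array([.590,-.158,0])
b=(255,170,325,230)
c=read_camera("scene");f=11
cv2.imwrite("pics/s14.png",cv2.convertScaleAbs(cv2.resize(c["img"][b[1]:b[3],b[0]:b[2],::-1],None,fx=f,fy=f,interpolation=cv2.INTER_LANCZOS4),alpha=1.4))
draw("scene","pics/s14m.png",P,-.022,1.65,.056,box=b,f=f)
draw("top","pics/t14m.png",P,-.022,1.65,.056,box=(220,120,290,205),f=7)
E
```

```text
t: 19.62
tool_pos: [0.6057, -0.231, 0.3659]
orientation: [2.234, 2.203, 0.002]
force: [0.7, 0.1, -0.4]
opening: 0.0416
```

View pics/s14.png

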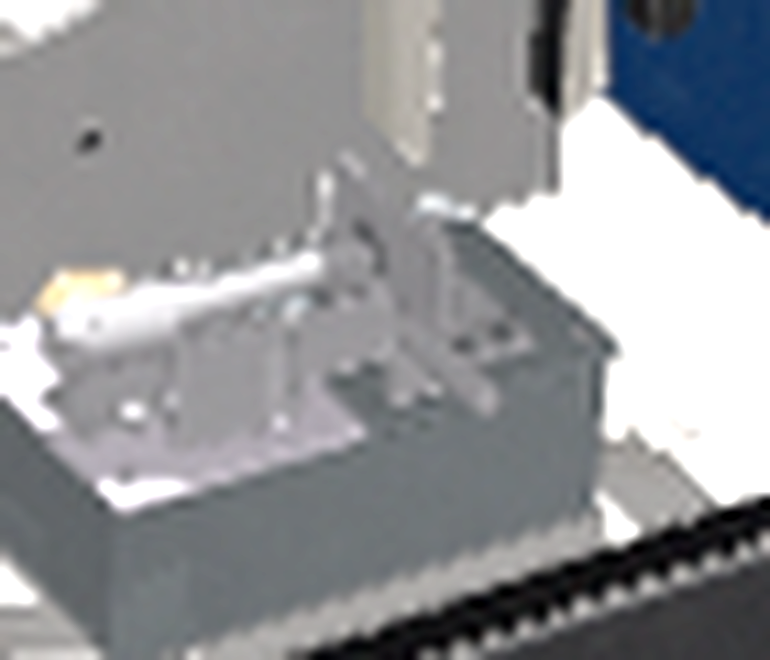

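View pics/s14m.png

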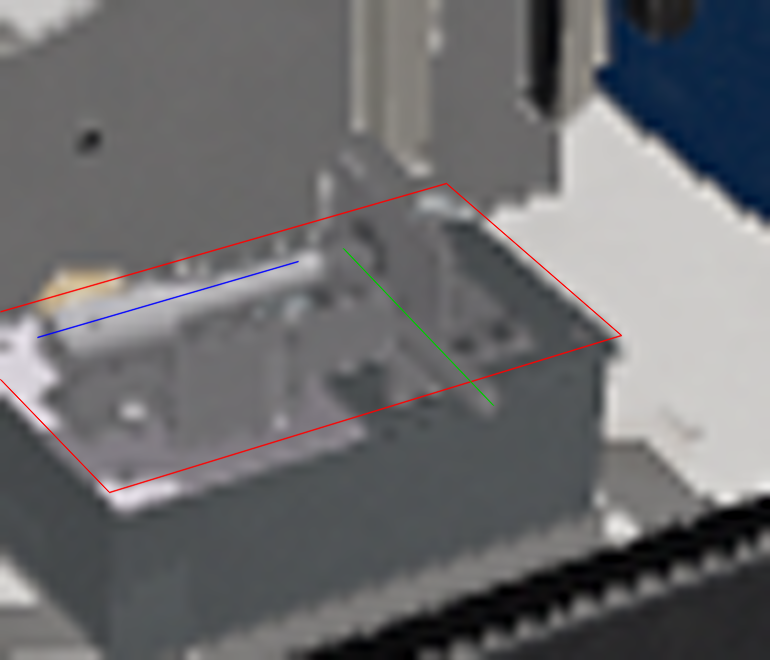

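```bash
python3 - <<'E'
from h import *
P=np.array([.590,-.158,0]);R=cv2.Rodrigues(np.array([0,0,-.022]))[0]
c=read_camera("scene");b=(280,185,315,215);f=20
im=cv2.convertScaleAbs(cv2.resize(c["img"][b[1]:b[3],b[0]:b[2],::-1],None,fx=f,fy=f,interpolation=cv2.INTER_CUBIC),alpha=1.6)
cv2.imwrite("pics/s15.png",im)
off=np.array([-.5,1.2])
for th,col in((1.4,(255,0,0)),(1.5,(0,0,255)),(1.65,(0,255,0))):
    for rr in (45,85):pass
    pts=[P+R@np.array([-40+56.5,-5-r*np.sin(th),98+r*np.cos(th)])/1000 for r in(0,85)]
    q=(proj(c,pts)+off-[b[0],b[1]]+.5)*f-.5
    cv2.line(im,*[tuple(int(v) for v in p) for p in q],col,1,cv2.LINE_AA); print(th,q.round())
cv2.imwrite("pics/s15m.png",im)
E
```

```text
1.4 [[116. 175.]
 [394. 347.]]
1.5 [[116. 175.]
 [394. 394.]]
1.65 [[116. 175.]
 [389. 460.]]
```

View pics/s15.png

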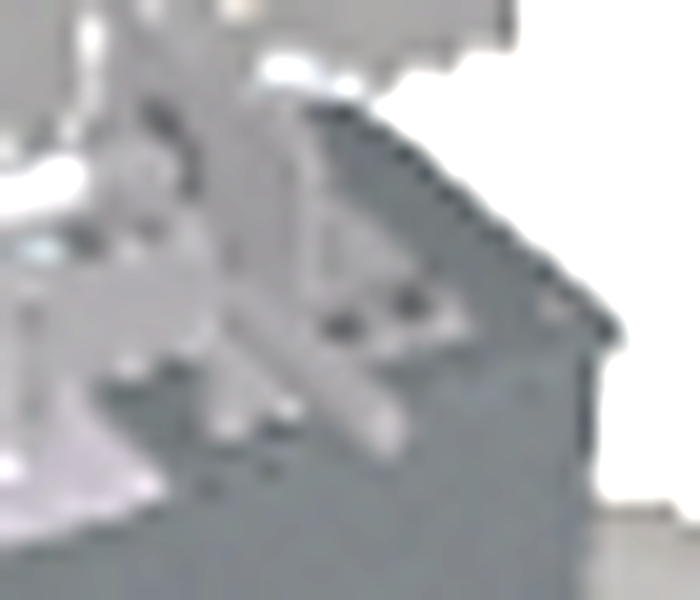

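View pics/s15m.png

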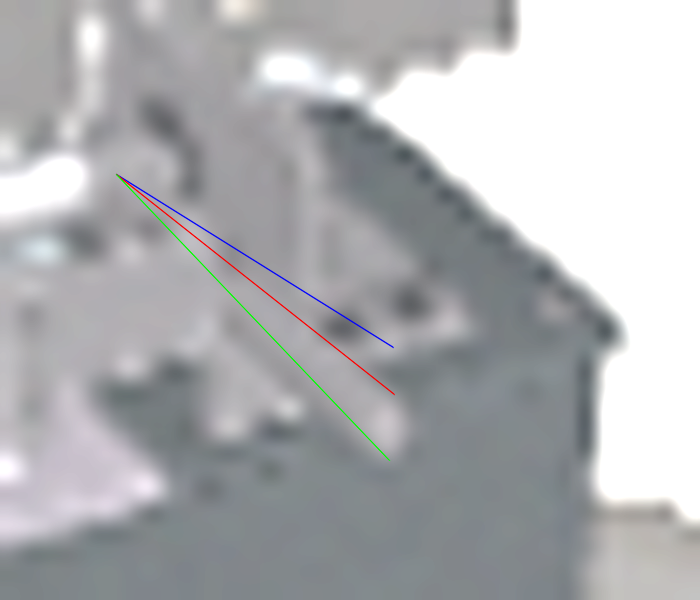

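The end of the rod gives θ≈1.5–1.6, with the floor not clearly reached. I'll close the fingers and press the rod down lightly from above until the floor is felt.

```bash
python3 -m creep '[[[0,0,0],[0,0,0]],[[0,0,1],[0,0,0]],[[0,0,1],[0,0,0]],[[0,0,1],[0,0,0]],[[0,0,1],[0,0,0]],[[0,0,1],[0,0,0]],[[0,0,1],[0,0,0]],[[0,0,0],[0,0,0]],[[0,0,0],[0,0,0]]]' 0 20
```

```text
t: 20.57
tool_pos: [0.6048, -0.2307, 0.3018]
orientation: [-2.236, -2.204, 0.001]
force: [-0.2, -0.7, 0.3]
opening: 0.0006
```

```bash
python3 -m creep '[[[0,0,0.2],[0,0,0]],[[0,0,0.2],[0,0,0]],[[0,0,0.1],[0,0,0]],[[0,0,0],[0,0,0]]]'|sed -n '2p;4p'
```

```text
tool_pos: [0.6052, -0.2309, 0.2982]
force: [1.0, 0.5, -0.6]
```

```bash
python3 -m creep '[[[0,0,0.1],[0,0,0]],[[0,0,0.1],[0,0,0]],[[0,0,0],[0,0,0]]]'|sed -n '2p;4p'
```

```text
tool_pos: [0.6051, -0.2308, 0.2959]
force: [0.1, 0.6, 0.4]
```

```bash
python3 -m creep '[[[0,0,0.1],[0,0,0]],[[0,0,0.1],[0,0,0]],[[0,0,0],[0,0,0]]]'|sed -n '2p;4p'
```

```text
tool_pos: [0.6051, -0.2308, 0.2937]
force: [-0.1, 1.2, -0.3]
```

```bash
python3 -m creep '[[[0,0,0.1],[0,0,0]],[[0,0,0],[0,0,0]]]'|sed -n '2p;4p'
```

```text
tool_pos: [0.6051, -0.2308, 0.2928]
force: [0.0, -0.3, 0.1]
```

```bash
python3 -m creep '[[[0,0,0.1],[0,0,0]],[[0,0,0],[0,0,0]]]'|sed -n '2p;4p'
```

```text
tool_pos: [0.6051, -0.2308, 0.2918]
force: [0.4, 0.1, -0.3]
```

Tip z is now 0.106. Continuing in 1 mm steps or less.

```bash
python3 -m creep '[[[0,0,0.1],[0,0,0]],[[0,0,0],[0,0,0]]]'|sed -n '2p;4p'
```

```text
tool_pos: [0.6051, -0.2308, 0.2908]
force: [0.4, 0.2, 0.6]
```

```bash
python3 -m creep '[[[0,0,0.1],[0,0,0]],[[0,0,0],[0,0,0]]]'|sed -n '2p;4p'
```

```text
tool_pos: [0.6051, -0.2308, 0.2898]
force: [0.2, 1.0, -0.9]
```

```bash
python3 -m creep '[[[0,0,0.1],[0,0,0]],[[0,0,0],[0,0,0]]]'|sed -n '2p;4p'
```

```text
tool_pos: [0.6051, -0.2308, 0.2888]
force: [1.0, -0.9, -0.9]
```

```bash
python3 -m creep '[[[0,0,0.08],[0,0,0]],[[0,0,0],[0,0,0]]]'|sed -n '2p;4p'
```

```text
tool_pos: [0.6051, -0.2308, 0.2881]
force: [0.4, -0.1, -0.1]
```

```bash
python3 -m creep '[[[0,0,0.08],[0,0,0]],[[0,0,0],[0,0,0]]]'|sed -n '2p;4p'
```

```text
tool_pos: [0.6051, -0.2308, 0.2873]
force: [0.5, 0.3, -0.4]
```

```bash
python3 -m creep '[[[0,0,0.08],[0,0,0]],[[0,0,0],[0,0,0]]]'|sed -n '2p;4p'
```

```text
tool_pos: [0.6052, -0.2308, 0.2867]
force: [0.0, 0.1, 1.7]
```

```bash
python3 -m creep '[[[0,0,0.08],[0,0,0]],[[0,0,0],[0,0,0]]]'|sed -n '2p;4p'
```

```text
tool_pos: [0.6052, -0.2309, 0.286]
force: [-0.5, -0.3, 2.7]
```

```bash
python3 -m creep '[[[0,0,0.06],[0,0,0]],[[0,0,0],[0,0,0]]]'|sed -n '2p;4p'
```

```text
tool_pos: [0.6052, -0.2309, 0.2853]
force: [-0.3, 0.7, 3.0]
```

```bash
python3 -m creep '[[[0,0,0.06],[0,0,0]],[[0,0,0],[0,0,0]]]'|sed -n '2p;4p'
```

```text
tool_pos: [0.6052, -0.2309, 0.2846]
force: [-0.3, 1.2, 2.7]
```

```bash
python3 -m creep '[[[0,0,0.06],[0,0,0]],[[0,0,0],[0,0,0]]]'|sed -n '2p;4p'
```

```text
tool_pos: [0.6052, -0.2309, 0.2842]
force: [-0.1, 0.2, 2.6]
```

```bash
python3 -m creep '[[[0,0,0.05],[0,0,0]],[[0,0,0],[0,0,0]]]'|sed -n '2p;4p'
```

```text
tool_pos: [0.6052, -0.2309, 0.2838]
force: [-2.0, 1.8, 5.1]
```

```bash
python3 -m creep '[[[0,0,0.05],[0,0,0]],[[0,0,0],[0,0,0]]]'|sed -n '2p;4p'
```

```text
tool_pos: [0.6052, -0.2309, 0.2836]
force: [-1.7, 1.1, 6.4]
```

```bash
python3 -m creep '[[[0,0,0.05],[0,0,0]],[[0,0,0],[0,0,0]]]'|sed -n '2p;4p'
```

```text
tool_pos: [0.6053, -0.2309, 0.2834]
force: [-2.2, 1.4, 7.6]
```

Floor felt: force rises steeply at tip z ≈ 0.0975, i.e. about 1.65 rad. Lift off and check.

```bash
python3 -m creep '[[[0,0,-0.3],[0,0,0]],[[0,0,-1],[0,0,0]],[[0,0,-3],[0,0,0]],[[0,0,-3],[0,0,0]],[[0,0,-3],[0,0,0]],[[0,0,-2],[0,0,0]],[[0,0,0],[0,0,0]],[[0,0,0],[0,0,0]]]'; python3 - <<'E'
from h import *
P=np.array([.590,-.158,0]);R=cv2.Rodrigues(np.array([0,0,-.022]))[0]
c=read_camera("scene");b=(280,185,315,215);f=20
im=cv2.convertScaleAbs(cv2.resize(c["img"][b[1]:b[3],b[0]:b[2],::-1],None,fx=f,fy=f,interpolation=cv2.INTER_CUBIC),alpha=1.6)
cv2.imwrite("pics/s16.png",im)
cv2.imwrite("pics/s16f.png",c["img"][:,:,::-1])
t=read_camera("top")["img"][:,:,::-1]; cv2.imwrite("pics/t16f.png",t)
E
```

```text
t: 24.57
tool_pos: [0.6055, -0.231, 0.4078]
orientation: [2.235, 2.203, 0.002]
force: [-0.6, 0.2, 0.5]
opening: 0.0007
```

View pics/s16.png

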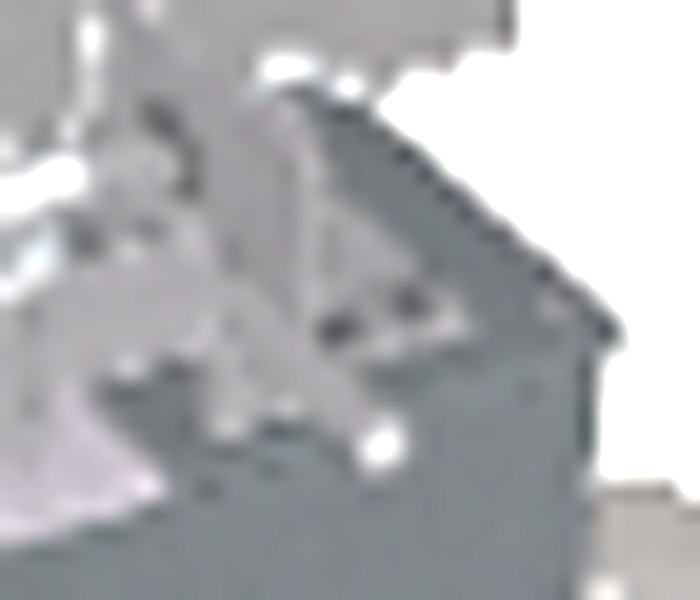

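View pics/s16f.png

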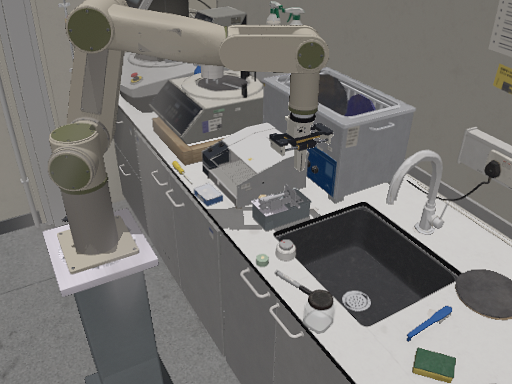

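The rod end sits lower in the picture, at (382,445) in the crop against about (390,430) before. The bolt is held across, the arm is clear and the bystanders look unmoved. Handing in.

```bash
python3 -c "
from st import *;st();print(close_job())"
```

```text
t 24.67 grip [ 0.6046 -0.2306  0.237 ] az -0.81 z [-0.002  0.001 -1.   ] F [ 0.64  0.52 -0.18] open 0.0007
the job is handed in; nothing more can be done
None
```

The locker is locked as far as I could check, and I handed the job in at about 24.7 s of the 51 s; handing in gave no verdict.

- **Sliding:** I pinched the handle and slid the bolt until I felt the end plate, at a throw of about 61 mm. The tool force there peaked near 15 N, mostly the bolt's spring. I then backed off about 2 mm.
- **Turning:** I turned the handle down the arc, then eased the bolt back until the notch side took the spring load and the tool force along the bolt fell to about zero. Then I let go.
- **Failed check:** The first picture after letting go suggested a turn of only about 1.5 to 1.6 rad. The arc by dead reckoning had said about 1.7 rad or more, because the handle had ridden up in the pads.
- **Mending it:** I closed the fingers and pressed the handle down lightly from above. The force stayed near 2.7 N until the floor was felt at 5 to 7.6 N on the tool, which puts about 14 N on the keeper. The fingertip height there gives a turn of about 1.65 rad.
- **Last look:** The handle sits lower in the notch, the bolt is still across, and the arm is clear with about zero force. In the last scene picture the bystanders look unmoved by eye, though I did not measure them.

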